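# Close the filter heads and fit the filtration towers

## Task

Set up the filtration manifold: lay each blue filter ring from the tray on a head of its own, press every ring squarely down with the steel seating tool until it clicks home under the clips, stand the tool back upright in its steel dish, and push one white tower fully down onto the neck of each ring. Press the rings home with the tool only, never with the fingers or a tower, and put no tower on a ring before it is home; spare towers may stay on the mat. Do not disturb the plates, forceps or wash bottle round about.

Things in the scene. Friction and masses are not known exactly. Their poses are not given: they have to be found in the camera images.
- manifold: four-place filtration manifold, fixed: steel bar 50 x 400 mm along its y axis on rubber feet, with four round grey heads 69 mm across, 100 mm apart, each with three orange sprung clips and three grey guide lugs round its rim. Origin: on the worktop under the middle of the bar; z up; -x is the side with the blue stopcock levers, +y the end with the round gauge.
- seat_0 (a point): centre of the flat seat on head 0, 68 mm above the worktop (heads 0 to 3 run from the gauge end; axes as the manifold's). Clips and lugs stand up to 15 mm above the seat; the relaxed clip noses are 26 mm from the axis, so what goes down inside them must be under 52 mm across. All heads are bare at the start.
- seat_1 (a point): centre of the flat seat on head 1, 68 mm above the worktop (heads 0 to 3 run from the gauge end; axes as the manifold's). Clips and lugs stand up to 15 mm above the seat; the relaxed clip noses are 26 mm from the axis, so what goes down inside them must be under 52 mm across. All heads are bare at the start.
- seat_2 (a point): centre of the flat seat on head 2, 68 mm above the worktop (heads 0 to 3 run from the gauge end; axes as the manifold's). Clips and lugs stand up to 15 mm above the seat; the relaxed clip noses are 26 mm from the axis, so what goes down inside them must be under 52 mm across. All heads are bare at the start.
- seat_3 (a point): centre of the flat seat on head 3, 68 mm above the worktop (heads 0 to 3 run from the gauge end; axes as the manifold's). Clips and lugs stand up to 15 mm above the seat; the relaxed clip noses are 26 mm from the axis, so what goes down inside them must be under 52 mm across. All heads are bare at the start.
- ring_0: blue filter ring lying in the tray, or absent: flange 56 mm across, 6 mm thick; neck 29 mm across rises 22 mm above it, the top 6 mm tapering to 23 mm. Origin: centre of the underside, z up. Laid on a head it stays up on the clip slopes, origin about 11 mm above the seat; pressed squarely with about 8 to 15 N it clicks down under the clips, origin at the seat. All are alike.
- ring_1: blue filter ring lying in the tray, or absent: flange 56 mm across, 6 mm thick; neck 29 mm across rises 22 mm above it, the top 6 mm tapering to 23 mm. Origin: centre of the underside, z up. Laid on a head it stays up on the clip slopes, origin about 11 mm above the seat; pressed squarely with about 8 to 15 N it clicks down under the clips, origin at the seat. All are alike.
- ring_2: blue filter ring lying in the tray, or absent: flange 56 mm across, 6 mm thick; neck 29 mm across rises 22 mm above it, the top 6 mm tapering to 23 mm. Origin: centre of the underside, z up. Laid on a head it stays up on the clip slopes, origin about 11 mm above the seat; pressed squarely with about 8 to 15 N it clicks down under the clips, origin at the seat. All are alike.
- ring_3: blue filter ring lying in the tray, or absent: flange 56 mm across, 6 mm thick; neck 29 mm across rises 22 mm above it, the top 6 mm tapering to 23 mm. Origin: centre of the underside, z up. Laid on a head it stays up on the clip slopes, origin about 11 mm above the seat; pressed squarely with about 8 to 15 N it clicks down under the clips, origin at the seat. All are alike.
- tower_0: white filter tower: rigid open sleeve 47 mm across (49 mm at its upper lip), 66 mm tall, three blue lines, about 60 g, standing upright. The lower end is a socket 32 mm across, 24 mm deep, that goes over a ring's neck with 1.5 mm play all round and rests on the flange, 6 mm above the ring's underside. Origin: centre of the underside, z up. All four are alike.
- tower_1: white filter tower: rigid open sleeve 47 mm across (49 mm at its upper lip), 66 mm tall, three blue lines, about 60 g, standing upright. The lower end is a socket 32 mm across, 24 mm deep, that goes over a ring's neck with 1.5 mm play all round and rests on the flange, 6 mm above the ring's underside. Origin: centre of the underside, z up. All four are alike.
- tower_2: white filter tower: rigid open sleeve 47 mm across (49 mm at its upper lip), 66 mm tall, three blue lines, about 60 g, standing upright. The lower end is a socket 32 mm across, 24 mm deep, that goes over a ring's neck with 1.5 mm play all round and rests on the flange, 6 mm above the ring's underside. Origin: centre of the underside, z up. All four are alike.
- tower_3: white filter tower: rigid open sleeve 47 mm across (49 mm at its upper lip), 66 mm tall, three blue lines, about 60 g, standing upright. The lower end is a socket 32 mm across, 24 mm deep, that goes over a ring's neck with 1.5 mm play all round and rests on the flange, 6 mm above the ring's underside. Origin: centre of the underside, z up. All four are alike.
- tool: steel seating tool, about 200 g, upright: a cup-shaped foot 47 mm across with a bore 36 mm wide and 29 mm deep (clears a ring's neck and presses on its flange), a flat shoulder on top of the foot 34 mm above its underside, then a round handle 28 mm thick with black ribs up to 85 mm. Origin: centre of the underside; z up.
- dish: shallow round steel dish, fixed, in which the tool stands: 93 mm across, flat floor 3 mm above the worktop and about 84 mm wide inside, rim 9 mm high. Origin: centre of the underside.
- tray: shallow steel tray, fixed, 152 x 166 mm (x, y), floor 3 mm above the worktop, rim 9 mm high, in which the rings lie. Origin: centre of the underside.
- mat: grey-blue draining mat, fixed, 200 x 180 mm (x, y) and 4 mm thick, on which the towers stand. Origin: centre of the underside.
- wash_bottle: wash bottle with bent spout, 85 x 58 x 151 mm, bystander. Origin: centre of the underside.
- plate_a: closed culture plate, 93 mm across, 15 mm high, bystander. Origin: centre of the underside.
- plate_b: closed culture plate, 93 mm across, 15 mm high, bystander. Origin: centre of the underside.
- forceps: steel forceps lying flat, 130 mm along its y axis, 12 mm wide, 10 mm high, bystander. Origin: centre of the underside.

How it is judged:
By the outcome, as a careful person would: the job done as asked, in the order asked, and still so for the second after the job is handed in, with the robot touching nothing.
Of ring_0, ring_1, ring_2, ring_3 only 2 to 3 are there at a start; the rules pass over those that are not, and their reading is None.
At some moment in a run one of tower_0, tower_1, tower_2, tower_3 may be knocked a few centimetres aside while the robot is not near it.
It also fails if it takes over 210 s, if anything falls off the work surface, if the arm or the gripper's body presses on something with over 40 N, if the wrist force passes 120 N, or if a joint passes its speed limit or range.

## Robot

A 6-joint arm with a two-finger parallel gripper is mounted at the origin on a cart in front of the work surface, level with it; the furniture and walls round the work are solid. World frame = base frame: x ahead of the robot, y to its left, z up, the work surface at z = 0. Lengths are in m, angles in rad, forces in N, time in s.
With the tool pointing down it reaches from about 0.3 to 0.775 m from the base axis. Payload 14.6 kg.
Tool frame: the origin (TCP) lies at the very end of the fingers, on their centre line; the grasp point (between the pads) lies behind it (ctrl.grip_depth is the z of the grasp point in the tool frame, in m); z points along the fingers, y is the direction in which the jaws open and shut (so a half turn about z gives the same grasp; the last joint's range is limited). The gripper opens to 94 mm and grips with 3 to 60 N. Pads are 16 mm wide; open, the fingers measure 119 mm over their backs; the gripper's body (75 mm by 177 mm) begins 78 mm behind the grasp point.
Start: joints at [-1.237, 0.3, 1.521, -0, 1.321, -0.067], TCP at [0.215, -0.506, 0.205] pointing down, gripper open.
Joint ranges: [-3.03, 3.03], [-0.79, 2.21], [0.23, 2.52], [-1.04, 4.18], [0, 3.07], [-2.55, 2.55]. Speed limits (rad/s): [2.22, 2.22, 2.57, 3.14, 3.14, 3.14].

## Interface

Orientations are given as a unit quaternion [w, x, y, z].
In Python, from station import ctrl gives the robot as it stands. Calls block until the motion is done:
- ctrl.reach(position, orientation): joint-space move of the TCP to a pose.
- ctrl.servo_line(position, vel=0.15, ori=None, guard=None): straight line of the TCP; ori=None keeps the orientation; vel is the mean speed in m/s. With guard (N) it stops when the force on the tool has changed by that much, and returns True; else False.
- ctrl.move_j(angles): joint-space move.
- ctrl.move_gripper(opening, effort=None): finger opening in m; effort is the grip in N (None keeps the last); returns when the fingers have stopped.
- ctrl.wait(seconds).
- ctrl.ik(position, orientation): joint angles nearest the present ones, or None.
- ctrl.get_image(name): name is "scene" or "top"; returns a dict with "img" (420x560x3 uint8, red, green, blue), "fov_y" (degrees; the focal length in pixels is half the picture's height over the tangent of half this angle, whatever the lens; pixels are square), "cx", "cy" (the principal point, pixels), "k1" (the pictures are not rectified: a ray, as slopes to the right and down, at radius r is drawn at 1 + k1 r^2 times it, then the intrinsics apply), "rvec" (rotation vector, rad) and "tvec" (3), from world to camera coordinates, as OpenCV has them. Camera axes: x right, y down, z forward; pixel columns grow to the right and rows downward; lengths in m; the calibration is good to about 2 mm. A picture is of the moment at which its call begins. There is no depth.
A pose or a line that the arm cannot do raises ctrl.PlanningError and nothing moves.
- ctrl.sign_off(): hands the job in, once; it reports no verdict.
Readings, each from a call of its own:
- ctrl.read_clock(): time.
- ctrl.read_joint_positions(): joint angles.
- ctrl.read_dq(): joint speeds.
- ctrl.read_joint_torque(): joint torques, N m.
- ctrl.read_ee_pos(): TCP position.
- ctrl.read_ee_rot(): TCP orientation.
- ctrl.read_contact_force(): force on the tool from outside, world axes, zero at the start.
- ctrl.read_torque(): the same for the moment, N m.
- ctrl.read_width(): finger opening in m.
Only numpy, scipy, OpenCV 4.12 (cv2) and the standard library are available. Lean on these libraries where they do the work, as an engineer would, in place of code of your own. Each camera call takes 0.05 s, during which the arm holds its last target. There are 200 camera calls.

## Working session

There is one attempt and no reset: what is moved stays moved. The work goes in short steps, each a Python script; the robot and the scene stay as the last script left them, time stands still between calls to the robot, and variables do not carry over. Pictures are saved under pics/ and viewed, about 12 in all and at most 16, crops included, and the job is handed in when it is done.

```bash
mkdir -p pics; ls; python3 - <<'E'
from station import ctrl
import cv2
for n in("scene","top"):
    d=ctrl.get_image(n); print(n,{k:v for k,v in d.items() if k!="img"})
    cv2.imwrite(f"pics/{n}0.png",d["img"][:,:,::-1])
print(ctrl.grip_depth,ctrl.read_ee_rot(),ctrl.read_clock(),ctrl.read_width())
E
```

```text
pics
scene {'fov_y': 56.224235768846285, 'cx': 268.02632482259366, 'cy': 204.32046365488404, 'k1': -0.11663842653336909, 'rvec': array([ 2.38309286, -0.5356169 ,  0.20896685]), 'tvec': array([-0.4195581 ,  0.29266847,  1.07990895])}
top {'fov_y': 42.69757380268383, 'cx': 276.8719386986875, 'cy': 208.61425462074064, 'k1': -0.02321853186124215, 'rvec': array([ 1.46294464, -2.38410176,  0.63428158]), 'tvec': array([0.33094232, 0.40871777, 1.48427473])}
-0.0188 [-4.89355230e-04  9.79987993e-01  1.99055994e-01 -7.14117985e-05] 0.1 0.0939915293232937
```

View pics/top0.png

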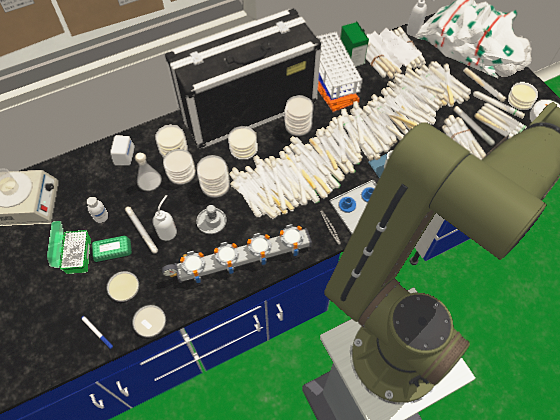

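View pics/scene0.png

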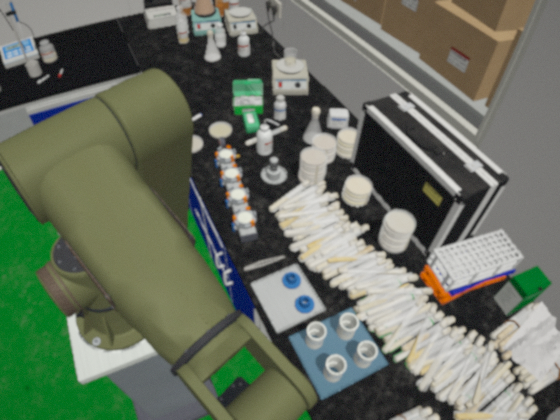

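```bash
cat > h.py <<'E'
from station import ctrl
import cv2, numpy as np
def K(d):
    f=d["img"].shape[0]/2/np.tan(np.radians(d["fov_y"])/2)
    return np.array([[f,0,d["cx"]],[0,f,d["cy"]],[0,0,1.]]),np.array([d["k1"],0,0,0,0.])
def ray(d,uv):
    k,D=K(d); p=cv2.undistortPoints(np.array([[uv]],float),k,D)[0,0]
    R=cv2.Rodrigues(d["rvec"])[0]
    return -R.T@d["tvec"], R.T@np.array([p[0],p[1],1.])
def onz(d,uv,z):
    c,r=ray(d,uv); return (c+r*(z-c[2])/r[2])
def proj(d,P):
    k,D=K(d); return cv2.projectPoints(np.array(P,float).reshape(-1,1,3),d["rvec"],d["tvec"],k,D)[0][:,0]
def crop(d,name,x0,y0,x1,y1,s,pts=()):
    im=cv2.resize(np.ascontiguousarray(d["img"][y0:y1,x0:x1,::-1]),None,fx=s,fy=s,interpolation=cv2.INTER_CUBIC)
    for u,v in pts: cv2.circle(im,(int((u-x0+.5)*s),int((v-y0+.5)*s)),2,(255,0,255),-1)
    cv2.imwrite("pics/"+name,im)
def tri(*dv):
    A=0;b=0
    for d,uv in dv:
        c,r=ray(d,uv); r=r/np.linalg.norm(r); M=np.eye(3)-np.outer(r,r); A=A+M; b=b+M@c
    return np.linalg.solve(A,b)
def blobs(d,mask,amin):
    n,l,s,c=cv2.connectedComponentsWithStats(mask.astype(np.uint8))
    return [(c[i],s[i]) for i in range(1,n) if s[i,4]>=amin]
def Q(yaw): # tool down; yaw = direction of jaw axis (tool y) in world
    from scipy.spatial.transform import Rotation as R
    # tool z=-Z, tool y=(cos,sin,0), x=y cross z
    y=np.array([np.cos(yaw),np.sin(yaw),0]);z=np.array([0,0,-1.]);x=np.cross(y,z)
    q=R.from_matrix(np.c_[x,y,z]).as_quat(); return np.r_[q[3],q[:3]]
E
python3 - <<'E'
from h import *
np.set_printoptions(precision=3,suppress=True)
t=ctrl.get_image("top");s=ctrl.get_image("scene")
for n,uv,z in[("h0",(193,263),.08),("h3",(292,236),.08),("gauge",(170,271),.05),("tool",(211,218),.05),("ringA",(347,205),.02),("ringB",(369,192),.02),("bottle",(165,225),.05),("edge",(240,290),0)]: print(n,onz(t,uv,z))
for n,uv,z in[("h0",(225,155),.08),("h3",(243,220),.08),("tool",(274,172),.05),("rA",(291,279),.025),("rB",(304,303),.025),("t",(317,332),.05),("t",(348,322),.05),("t",(366,350),.05),("t",(337,366),.05)]: print(n,onz(s,uv,z))
# move aside: raise first
p=ctrl.read_ee_pos();ctrl.servo_line([p[0],p[1],.38])
q=ctrl.read_joint_positions();print(q,ctrl.read_ee_pos())
q[0]=0.9;ctrl.move_j(q);print(ctrl.read_ee_pos(),ctrl.read_clock())
t=ctrl.get_image("top");s=ctrl.get_image("scene")
crop(t,"top1.png",150,120,470,340,2.5);crop(s,"sc1.png",190,110,420,410,2)
E
```

```text
h0 [0.478 0.398 0.08 ]
h3 [0.426 0.105 0.08 ]
gauge [0.499 0.466 0.05 ]
tool [0.607 0.29  0.05 ]
ringA [ 0.471 -0.117  0.02 ]
ringB [ 0.481 -0.205  0.02 ]
bottle [0.648 0.424 0.05 ]
edge [0.373 0.304 0.   ]
h0 [0.477 0.379 0.08 ]
h3 [0.42  0.084 0.08 ]
tool [0.61  0.257 0.05 ]
rA [ 0.475 -0.131  0.025]
rB [ 0.472 -0.214  0.025]
t [ 0.455 -0.31   0.05 ]
t [ 0.542 -0.322  0.05 ]
t [ 0.542 -0.406  0.05 ]
t [ 0.456 -0.408  0.05 ]
[-1.237  0.237  1.206 -0.     1.7   -0.067] [ 0.214 -0.506  0.379]
[0.313 0.452 0.379] 4.875
```

View pics/top1.png

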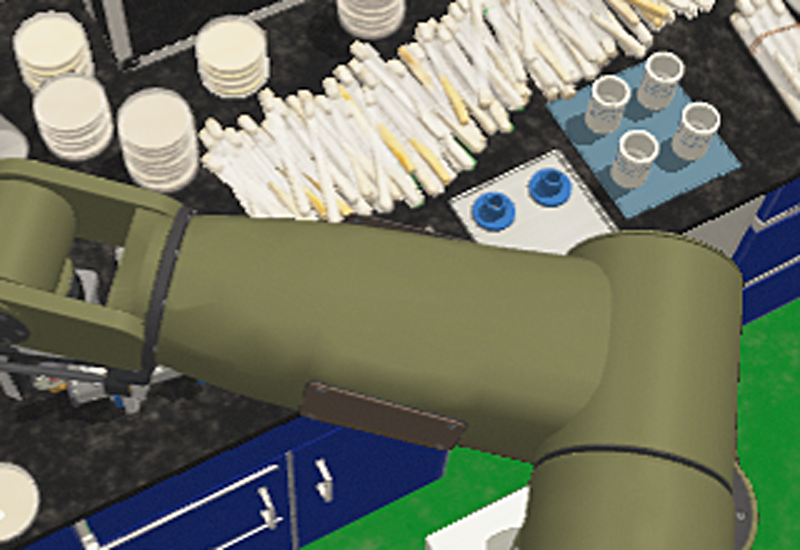

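View pics/sc1.png

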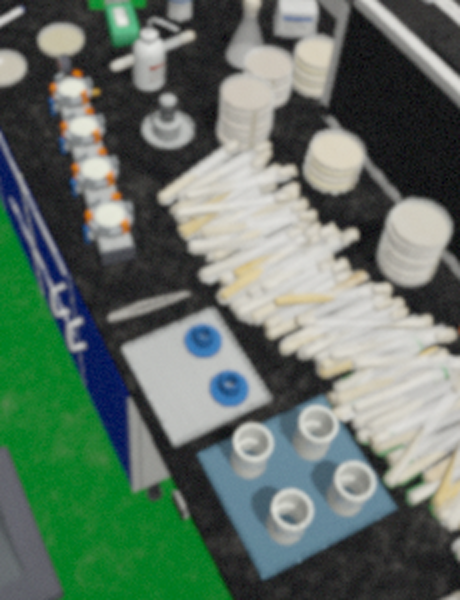

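```bash
cat >> h.py <<'E'
from scipy.optimize import least_squares
def circ(d,mask,z,r,side,amin=60,amax=5000):
    """centres of known-radius circles at height z from mask outlines; side=+1 keep far half, -1 near half"""
    cs,_=cv2.findContours(cv2.resize(mask.astype(np.uint8)*255,None,fx=4,fy=4,interpolation=cv2.INTER_LINEAR)//128,cv2.RETR_EXTERNAL,cv2.CHAIN_APPROX_NONE)
    out=[];cam=ray(d,(0,0))[0]
    for c in cs:
        if not amin<cv2.contourArea(c)/16<amax: continue
        P=np.array([onz(d,((u+.5)/4-.5,(v+.5)/4-.5),z)[:2] for u,v in c[::2,0]])
        m=P.mean(0)
        for _ in range(4):
            f=m-cam[:2];f/=np.linalg.norm(f)
            S=P[((P-m)@f)*side>-.3*r]
            o=least_squares(lambda x:np.hypot(*(S-x).T)-r,m,loss="soft_l1",f_scale=.001);m=o.x
        out.append(np.r_[m,np.sqrt(np.mean(o.fun**2))*1e3])
    return sorted(out,key=lambda a:-a[1])
def bluemask(d):
    h=cv2.cvtColor(d["img"],cv2.COLOR_RGB2HSV); return (abs(h[...,0].astype(int)-106)<12)&(h[...,1]>140)&(h[...,2]>60)
def roi(d,mask,x0,x1,y0,y1,z=.0):
    pts=np.array([onzp for onzp in proj(d,[[x0,y0,z],[x1,y0,z],[x1,y1,z],[x0,y1,z]])]).astype(np.int32)
    m=np.zeros(mask.shape,np.uint8);cv2.fillConvexPoly(m,pts,1);return mask&(m>0)
def rings(d): return circ(d,roi(d,bluemask(d),.36,.58,-.27,-.03),.005,.028,-1)
def towers(d):
    h=cv2.cvtColor(d["img"],cv2.COLOR_RGB2HSV)
    return circ(d,roi(d,(h[...,1]<60)&(h[...,2]>115),.385,.61,-.475,-.265,.04),.070,.0245,1)
E
python3 - <<'E'
from h import *
np.set_printoptions(precision=4,suppress=True)
t=ctrl.get_image("top");s=ctrl.get_image("scene")
for d in(t,s):
    print("rings",*rings(d)); print("towers",*towers(d))
print("cams",ray(t,(0,0))[0],ray(s,(0,0))[0])
t["img"]=cv2.imread("pics/top0.png")[:,:,::-1];s["img"]=cv2.imread("pics/scene0.png")[:,:,::-1]
a=cv2.resize(t["img"][190:290,155:315,::-1],None,fx=4,fy=4,interpolation=cv2.INTER_CUBIC)
b=cv2.resize(s["img"][140:240,200:300,::-1],None,fx=4,fy=4,interpolation=cv2.INTER_CUBIC)
cv2.imwrite("pics/tl.png",a);cv2.imwrite("pics/sl.png",b)
for d,nm in((t,"t"),(s,"s")):
    h=cv2.cvtColor(d["img"],cv2.COLOR_RGB2HSV)
    m=(h[...,0]<18)&(h[...,1]>130)&(h[...,2]>120); m=roi(d,m,.36,.54,.04,.46,.075)
    for c,st in blobs(d,m,3): print(nm,"orange",c,st[4],onz(d,c,.078)[:2])
    w=roi(d,(h[...,1]<50)&(h[...,2]>150),.36,.54,.04,.46,.068)
    for c,st in blobs(d,w,40): print(nm,"white",c,st[4],onz(d,c,.068)[:2])
E
```

```text
rings [ 0.4819 -0.1261  1.5491] [ 0.479  -0.2096  1.6687]
towers [ 0.4507 -0.313   1.2049] [ 0.5774 -0.3304  9.6923] [ 0.5756 -0.3986  7.9394] [ 0.4508 -0.4065  0.8441] [ 0.5386 -0.4112  0.9533]
rings [ 0.4829 -0.1207  3.4564] [ 0.481  -0.2039  3.4604]
towers [ 0.4524 -0.3104  1.5554] [ 0.5807 -0.3186  6.225 ] [ 0.4525 -0.4048  1.9272] [ 0.5412 -0.4097  1.8598]
cams [-0.1964  0.4655  1.4914] [ 0.1642 -0.6124  1.0129]
t orange [298.9333 227.4   ] 15 [0.4433 0.0724]
t orange [281.25 232.25] 16 [0.4527 0.1267]
t orange [266.5294 236.1176] 17 [0.461  0.1713]
t orange [248.75   241.1875] 16 [0.4697 0.2251]
t orange [233.9412 245.2353] 17 [0.4774 0.2694]
t orange [295.1 245.4] 20 [0.3959 0.1104]
t orange [215.7059 250.1176] 17 [0.4871 0.3232]
t orange [262.5238 254.2381] 21 [0.4136 0.2077]
t orange [200.7778 254.1667] 18 [0.4948 0.367 ]
t orange [181.8235 259.    ] 17 [0.5055 0.4218]
t orange [229.0526 263.6842] 19 [0.4303 0.3064]
t orange [195.1579 272.6842] 19 [0.4486 0.4039]
t white [270.5221 212.3628] 113 [0.5328 0.1224]
t white [294.148  236.2598] 358 [0.428  0.0963]
t white [263.4858
[... 168 characters left out ...]

s orange [232.125 158.25 ] 8 [0.4944 0.3548]
s orange [234.8 165. ] 10 [0.49   0.3192]
s orange [221.1 172.9] 10 [0.4335 0.3033]
s orange [238.1667 177.8333] 12 [0.4767 0.2572]
s orange [241.125 185.125] 8 [0.4726 0.2222]
s orange [227.     193.7273] 11 [0.4166 0.2064]
s orange [244.9167 199.0833] 12 [0.4597 0.1609]
s orange [248.3846 207.6154] 13 [0.4554 0.1237]
s orange [233.6667 217.5   ] 12 [0.399  0.1066]
s orange [252.4    222.8667] 15 [0.4422 0.0634]
s white [225.5987 154.2368] 152 [0.4848 0.3947]
s white [230.09   171.5829] 211 [0.4665 0.3059]
s white [240.8765 207.5342] 672 [0.4373 0.1419]
s white [273.2083 207.625 ] 48 [0.5293 0.0984]
s white [279.5918 215.8776] 49 [0.5325 0.06  ]
```

View pics/tl.png

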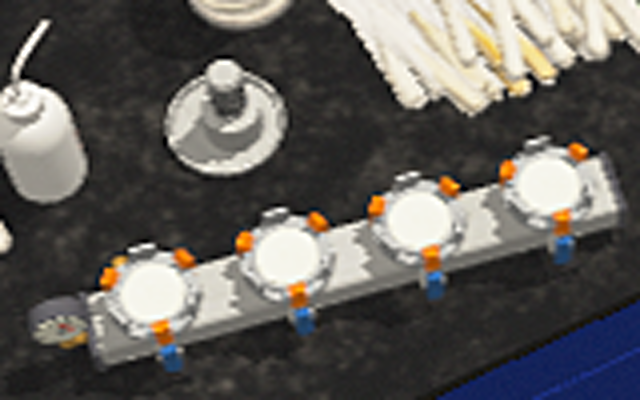

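View pics/sl.png

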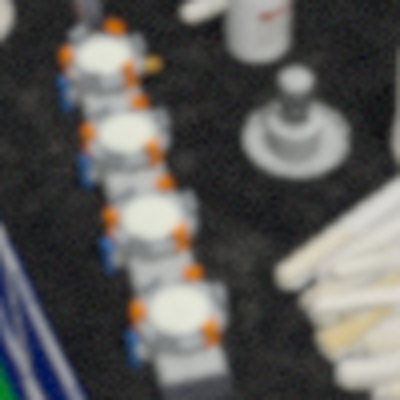

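```bash
python3 - <<'E'
from h import *
np.set_printoptions(precision=4,suppress=True)
t=ctrl.get_image("top");s=ctrl.get_image("scene")
t["img"]=cv2.imread("pics/top0.png")[:,:,::-1];s["img"]=cv2.imread("pics/scene0.png")[:,:,::-1]
o={}
for d,nm in((t,"t"),(s,"s")):
    h=cv2.cvtColor(d["img"],cv2.COLOR_RGB2HSV)
    w=roi(d,(h[...,1]<40)&(h[...,2]>215),.36,.54,.04,.46,.068)
    B=[(c,st[4]) for c,st in blobs(d,w,60)]
    for c,a in B: print(nm,"white",c,a,onz(d,c,.068)[:2])
    m=roi(d,h[...,2]>85,.54,.68,.20,.34,.0)
    print(nm,"dish",*circ(d,m,.008,.0465,-1))
    m=roi(d,(h[...,0]<18)&(h[...,1]>130)&(h[...,2]>120),.36,.54,.04,.46,.075)
    C=np.array([c for c,_ in blobs(d,m,3)])
    g=onz
    X=np.array([onz(d,c,.073)[:2] for c in C])
    H=np.array([[.433,.102],[.450,.200],[.467,.2985],[.485,.397]])
    o[nm]=[X[np.argmin(np.linalg.norm(X[:,None]-H,axis=2),1)==i].mean(0) for i in range(4)]
    print(nm,*o[nm])
T=tri((t,(210.5,207.5)),(s,(273.5,159)));print("tooltop",T,onz(t,(210.5,207.5),.088),onz(s,(273.5,159),.088))
E
```

```text
t white [291.4923 235.5333] 195 [0.4337 0.1022]
t white [274.0143 244.0857] 70 [0.4321 0.1612]
t white [259.2181 244.8138] 188 [0.4497 0.2011]
t white [226.4684 253.3684] 190 [0.4681 0.2984]
t white [241.3043 253.2935] 92 [0.4487 0.2597]
t white [192.8473 262.33  ] 203 [0.4861 0.397 ]
t white [208.382  262.2022] 89 [0.4661 0.3567]
t dish [0.6228 0.2874 1.1767]
t [0.4329 0.1019] [0.4504 0.2004] [0.4673 0.2991] [0.4854 0.3974]
s white [231.2754 172.5652] 69 [0.4684 0.2998]
s white [237.5581 193.6977] 86 [0.4504 0.2007]
s white [244.7822 216.8317] 101 [0.4336 0.1022]
s dish [0.6213 0.281  1.8318]
s [0.4336 0.1017] [0.4511 0.2008] [0.4683 0.2981] [0.4853 0.3981]
tooltop [0.6195 0.2811 0.0875] [0.6198 0.2812 0.088 ] [0.6187 0.2804 0.088 ]
```

```bash
cat >> h.py <<'E'
HEAD={0:(.4856,.397),1:(.468,.2988),2:(.4505,.2007),3:(.4335,.1021)}
def az(x,y): return np.arctan2(y,x)
def centre(x,y,z,yaw,op,f1,f2):
    """above -> down -> close at yaw+90 -> open -> close at yaw; returns width"""
    ctrl.move_gripper(op,f1)
    ctrl.reach([x,y,z+.10],Q(yaw+np.pi/2)); ctrl.servo_line([x,y,z],vel=.12)
    ctrl.move_gripper(.02,f1); w1=ctrl.read_width(); ctrl.move_gripper(op,f1)
    ctrl.reach([x,y,z],Q(yaw)); ctrl.move_gripper(.02,f2); return w1,ctrl.read_width()
E
cat > ring.py <<'E'
from h import *
import sys
np.set_printoptions(precision=4,suppress=True)
x,y,hd=float(sys.argv[1]),float(sys.argv[2]),int(sys.argv[3])
X,Y=HEAD[hd]
ctrl.reach([x,y,.2],Q(-np.pi/2+np.pi/2))
print(centre(x,y,.0105,-np.pi/2+.0,.064,4,15),ctrl.read_clock())
ctrl.servo_line([x,y,.15],vel=.2); print("w",ctrl.read_width())
ctrl.reach([X,Y,.15],Q(-np.pi/2))
ctrl.servo_line([X,Y,.100],vel=.12); ctrl.wait(.2); f0=ctrl.read_contact_force()
g=ctrl.servo_line([X,Y,.084],vel=.02,guard=3)
print("guard",g,ctrl.read_ee_pos(),ctrl.read_contact_force()-f0,ctrl.read_width())
if not g: sys.exit()
ctrl.move_gripper(.06,4); ctrl.servo_line([X,Y,.16],vel=.2); print(ctrl.read_clock())
E
python3 ring.py .480 -.123 1; python3 - <<'E'
from h import *
q=ctrl.read_joint_positions(); print(q)
q[0]=-.9; ctrl.move_j(q)
t=ctrl.get_image("top");s=ctrl.get_image("scene")
a=cv2.resize(t["img"][185:285,155:315,::-1],(640,400),interpolation=cv2.INTER_CUBIC)
cv2.imwrite("pics/r1.png",a)
E
```

```text
(0.028495605248187474, 0.028151725895140315) 12.8833
w 0.028347263838117916
guard True [0.4674 0.2987 0.0857] [-0.672  -0.191   2.2356] 0.028450262914905614
17.9083
[5.02218496e-01 3.53016057e-01 1.56103754e+00 1.20687424e-04
 1.22927872e+00 2.07299727e+00]
```

View pics/r1.png

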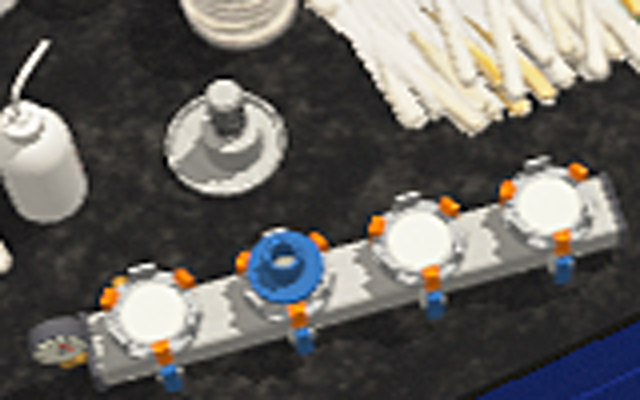

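The ring lies level on head 1 (crop 285,265). I'll place the second ring on head 3 the same way.

```bash
python3 ring.py .479 -.2065 3; python3 - <<'E'
from h import *
np.set_printoptions(precision=4,suppress=True)
q=ctrl.read_joint_positions(); q[0]=-.9; ctrl.move_j(q)
t=ctrl.get_image("top");s=ctrl.get_image("scene")
for d in(t,s):
    print("laid",*circ(d,roi(d,bluemask(d),.40,.52,.06,.36,.08),.080,.028,-1,amin=100))
a=cv2.resize(t["img"][185:285,155:315,::-1],(640,400),interpolation=cv2.INTER_CUBIC)
cv2.imwrite("pics/r2.png",a); print(ctrl.read_clock())
E
```

```text
(0.028784457383745275, 0.028218875686717486) 27.8583
w 0.02868557472137238
guard True [0.4331 0.102  0.0871] [-0.3245 -1.4697  1.2757] 0.0284899170432446
32.475
laid [0.4693 0.299  1.4774] [0.4319 0.1021 1.8452]
laid [0.4695 0.3052 3.6996] [0.4317 0.1055 4.4632]
34.2083
```

View pics/r2.png

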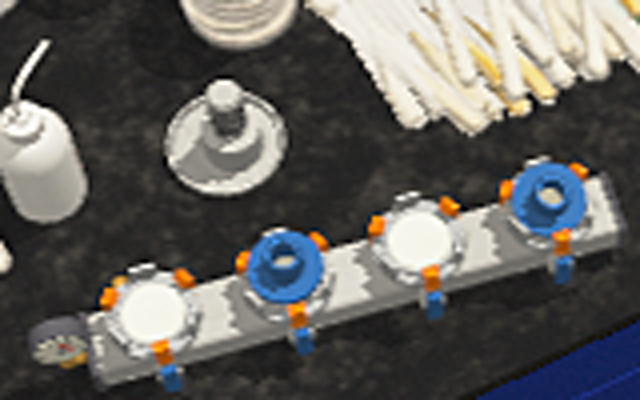

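```bash
python3 - <<'E'
from h import *
np.set_printoptions(precision=4,suppress=True)
x,y=.6193,.2808
ctrl.move_gripper(.056,4)
ctrl.reach([x,y,.25],Q(np.pi/2)); ctrl.servo_line([x,y,.064],vel=.15)
ctrl.move_gripper(.02,4); print(ctrl.read_width()); ctrl.move_gripper(.056,4)
ctrl.reach([x,y,.064],Q(0)); ctrl.servo_line([x,y,.0395],vel=.1)
ctrl.move_gripper(.02,40); print(ctrl.read_width(),ctrl.read_clock())
ctrl.servo_line([x,y,.2],vel=.15); ctrl.wait(.2); print(ctrl.read_contact_force(),ctrl.read_width())
X,Y=HEAD[1]
ctrl.reach([X,Y,.2],Q(0)); ctrl.servo_line([X,Y,.15],vel=.1); ctrl.wait(.2); f0=ctrl.read_contact_force()
print("pre",f0,ctrl.read_ee_pos())
g=ctrl.servo_line([X,Y,.126],vel=.04,guard=4); print(g,ctrl.read_ee_pos())
z=.124
while z>.1095:
    g=ctrl.servo_line([X,Y,z],vel=.03,guard=30); f=ctrl.read_contact_force()-f0
    print(z,ctrl.read_ee_pos(),f,g)
    if g or f[2]>28: break
    z-=.002
print(ctrl.read_width(),ctrl.read_clock())
E
```

```text
0.02845870740627953
0.028051466930008047 41.9
[ 0.5122 -0.2216 -2.7917] 0.027660591273799946
pre [-0.474  -0.0648 -2.0006] [0.4683 0.2989 0.1506]
False [0.4681 0.2989 0.1261]
0.124 [0.468  0.2988 0.124 ] [ 0.037   0.2586 -1.1337] False
0.122 [0.468  0.2987 0.1219] [ 1.242   0.0735 -0.2737] False
0.12 [0.4681 0.2988 0.1201] [0.5197 0.7665 2.0228] False
0.118 [0.4681 0.2989 0.1181] [1.196  0.5184 3.0299] False
0.11599999999999999 [0.4677 0.2986 0.1154] [ 0.0729 -0.2897  0.0092] False
0.11399999999999999 [0.4679 0.2987 0.1137] [0.1769 0.2316 0.0401] False
0.11199999999999999 [0.4679 0.2987 0.1118] [-0.3535  0.1816  0.0231] False
0.10999999999999999 [0.4681 0.299  0.1106] [-1.7321 -0.3915  6.7294] False
0.02809825353666756 47.575
```

```bash
python3 - <<'E'
from h import *
np.set_printoptions(precision=4,suppress=True)
def press(X,Y,f0):
    g=ctrl.servo_line([X,Y,.107],vel=.015,guard=20); ctrl.wait(.2)
    print("press",g,ctrl.read_ee_pos(),ctrl.read_contact_force()-f0)
X,Y=HEAD[1]; press(X,Y,np.array([-.47,-.06,-2.]))
ctrl.servo_line([X,Y,.16],vel=.1)
X,Y=HEAD[3]
ctrl.reach([X,Y,.16],Q(0)); ctrl.servo_line([X,Y,.15],vel=.05); ctrl.wait(.2); f0=ctrl.read_contact_force()
ctrl.servo_line([X,Y,.126],vel=.04,guard=4)
for z in (.122,.120,.118,.116,.114,.112,.110):
    g=ctrl.servo_line([X,Y,z],vel=.03,guard=30); f=ctrl.read_contact_force()-f0
    print(z,ctrl.read_ee_pos(),f,g)
    if g: break
press(X,Y,f0)
ctrl.servo_line([X,Y,.18],vel=.1)
q=ctrl.read_joint_positions();q[0]=-.9;ctrl.move_j(q)
t=ctrl.get_image("top");s=ctrl.get_image("scene")
a=cv2.resize(t["img"][185:285,155:315,::-1],(640,400),interpolation=cv2.INTER_CUBIC)
b=cv2.resize(s["img"][140:240,200:300,::-1],(400,400),interpolation=cv2.INTER_CUBIC)
b=cv2.resize(b,(150,150)) if 0 else b
cv2.imwrite("pics/p.png",np.hstack([cv2.resize(a,(480,300)),cv2.resize(b,(300,300))])); print(ctrl.read_clock())
for d in(t,s): print("home",*circ(d,roi(d,bluemask(d),.40,.52,.06,.36,.07),.070,.028,-1,amin=100))
E
```

```text
press True [0.4684 0.2992 0.1105] [-0.3804 -1.2565  8.0426]
0.122 [0.4335 0.1021 0.1219] [-1.0575  0.8961  1.7243] False
0.12 [0.4337 0.1022 0.1201] [0.4213 1.3    1.8169] False
0.118 [0.4336 0.1021 0.118 ] [0.3361 0.9202 4.4071] False
0.116 [0.4331 0.102  0.1155] [0.0678 0.3301 0.3963] False
0.114 [0.4333 0.1021 0.1137] [-0.5994  0.2344  0.5735] False
0.112 [0.4334 0.1021 0.1118] [-0.5397  1.5698  0.1016] False
0.11 [0.4337 0.1021 0.1104] [-4.3899  0.5553  7.1246] False
press True [0.4338 0.1022 0.1103] [-4.3289 -0.782  11.1928]
55.5167
home [0.4705 0.2983 2.2163] [0.4366 0.1007 2.2574]
home
```

View pics/p.png

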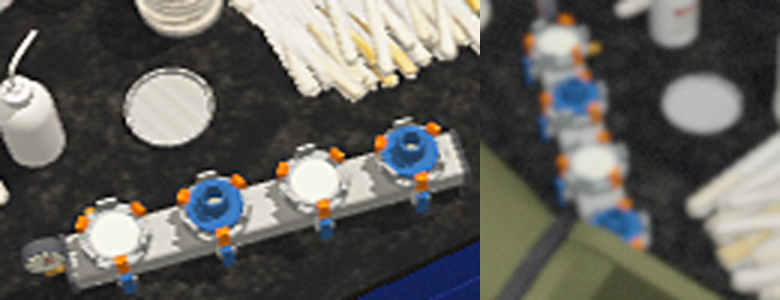

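Both rings are home: the flanges are under the clips (crop 213,203 and 411,147) and the press forces show the click. Next is returning the tool to the dish, then relocating the towers.

```bash
python3 - <<'E'
from h import *
np.set_printoptions(precision=4,suppress=True)
t=ctrl.get_image("top");s=ctrl.get_image("scene")
D=[]
for d in(t,s):
    h=cv2.cvtColor(d["img"],cv2.COLOR_RGB2HSV)
    c=circ(d,roi(d,h[...,2]>85,.54,.68,.20,.36,.0),.009,.0465,1,amin=300);print(c);D.append(c[0][:2])
x,y=np.mean(D,0); print(x,y)
assert np.hypot(x-.6205,y-.283)<.006
ctrl.reach([x,y,.2],Q(0)); ctrl.servo_line([x,y,.06],vel=.12); ctrl.wait(.2)
g=ctrl.servo_line([x,y,.036],vel=.02,guard=4); print(g,ctrl.read_ee_pos())
ctrl.move_gripper(.056,4); ctrl.servo_line([x,y,.2],vel=.15)
ctrl.reach([.45,.15,.3],Q(0)); print(ctrl.read_clock())
t=ctrl.get_image("top");s=ctrl.get_image("scene")
for d in(t,s): print("towers",*towers(d))
a=cv2.resize(t["img"][130:210,155:295,::-1],None,fx=2.5,fy=2.5) if 0 else t["img"][:,:,::-1]
cv2.imwrite("pics/full.png",np.hstack([cv2.resize(t["img"][130:260,120:460,::-1],(780,298),interpolation=cv2.INTER_CUBIC)]))
E
```

```text
[array([0.6243, 0.2877, 1.3339])]
[array([0.6256, 0.2911, 2.1388])]
0.6249538518412032 0.289411327001437Traceback (most recent call last):
  File "<stdin>", line 9, in <module>
AssertionError
```

```bash
python3 - <<'E'
from h import *
np.set_printoptions(precision=4,suppress=True)
x,y=.623,.287
ctrl.reach([x,y,.2],Q(0)); ctrl.servo_line([x,y,.06],vel=.12); ctrl.wait(.2)
g=ctrl.servo_line([x,y,.036],vel=.02,guard=4); print(g,ctrl.read_ee_pos())
ctrl.move_gripper(.056,4); ctrl.servo_line([x,y,.2],vel=.15)
ctrl.reach([.45,.15,.3],Q(0)); print(ctrl.read_clock())
t=ctrl.get_image("top");s=ctrl.get_image("scene")
for d in(t,s): print("towers",*towers(d))
cv2.imwrite("pics/full.png",cv2.resize(t["img"][130:290,120:460,::-1],(780,367),interpolation=cv2.INTER_CUBIC))
E
```

```text
True [0.6229 0.2869 0.0394]
63.3333
towers [ 0.4505 -0.3131  1.0912] [ 0.5743 -0.3426  8.0437] [ 0.5756 -0.3986  7.9394] [ 0.4508 -0.4065  0.8441] [ 0.5384 -0.4114  1.024 ]
towers [ 0.4524 -0.3102  1.509 ] [ 0.581  -0.3191  6.3704] [ 0.4523 -0.4046  1.8257] [ 0.5412 -0.4096  1.8746]
```

View pics/full.png

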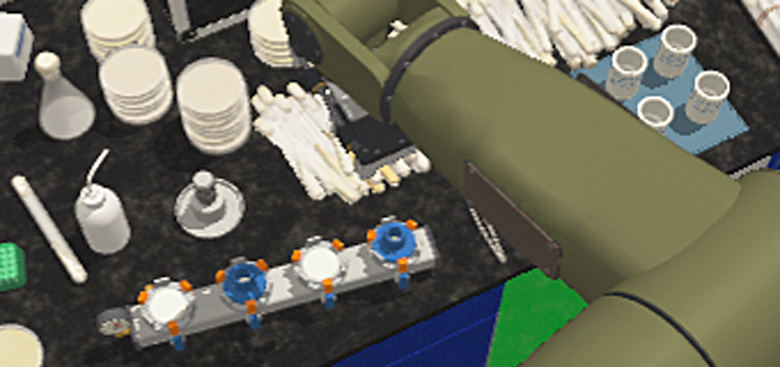

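```bash
cat > tower.py <<'E'
from h import *
import sys
np.set_printoptions(precision=4,suppress=True)
x,y,hd=float(sys.argv[1]),float(sys.argv[2]),int(sys.argv[3])
X,Y=HEAD[hd]
w=centre(x,y,.039,-np.pi/2,.066,4,15); print(w,ctrl.read_clock())
if w[1]<.044: ctrl.servo_line([x,y,.2]); sys.exit("missed")
ctrl.servo_line([x,y,.19],vel=.2); print("w",ctrl.read_width())
ctrl.reach([X,Y,.19],Q(-np.pi/2))
ctrl.servo_line([X,Y,.142],vel=.12); ctrl.wait(.2); f0=ctrl.read_contact_force()
for z in (.132,.125,.118,.112,.107):
    g=ctrl.servo_line([X,Y,z],vel=.03,guard=8)
    print(z,g,ctrl.read_ee_pos(),ctrl.read_contact_force()-f0,ctrl.read_width())
    if g: break
if ctrl.read_ee_pos()[2]>.111: sys.exit("stuck, still held")
ctrl.move_gripper(.064,4); ctrl.servo_line([X,Y,.2],vel=.15); print(ctrl.read_clock())
E
python3 tower.py .4512 -.312 1
```

```text
(0.04705051596726947, 0.04680629472256305) 69.3917
w 0.04676958779771376
0.132 False [0.468  0.2988 0.1319] [ 0.025  -0.1475  0.0614] 0.04666526275558004
0.125 False [0.4679 0.2988 0.1248] [ 0.6653 -0.9352 -0.0303] 0.04677439460460088
0.118 False [0.4679 0.2988 0.1178] [ 0.1929 -0.6087  0.6231] 0.04638166776879629
0.112 False [0.4679 0.2987 0.1118] [ 0.1733 -0.8228 -0.7164] 0.04652302769228273
0.107 True [0.4684 0.299  0.1079] [1.3858 0.6916 1.5516] 0.04647054174441776
76.3167
```

```bash
python3 - <<'E'
from h import *
np.set_printoptions(precision=4,suppress=True)
for d in(ctrl.get_image("top"),ctrl.get_image("scene")): print("towers",*towers(d))
E
```

```text
towers [ 0.5777 -0.3301  9.6885] [ 0.5756 -0.3986  7.9394] [ 0.4508 -0.4065  0.8441] [ 0.5384 -0.4114  1.024 ]
towers [ 0.5808 -0.319   6.1803] [ 0.4523 -0.4048  1.9248] [ 0.5413 -0.4093  1.84  ]
```

```bash
python3 tower.py .4515 -.4057 3 && python3 - <<'E'
from h import *
q=ctrl.read_joint_positions();q[0]=-.95;ctrl.move_j(q)
t=ctrl.get_image("top");s=ctrl.get_image("scene")
a=cv2.resize(t["img"][170:330,90:410,::-1],(780,390),interpolation=cv2.INTER_CUBIC)
cv2.imwrite("pics/end.png",a)
cv2.imwrite("pics/ends.png",cv2.resize(s["img"][110:390,170:420,::-1],(535,600),interpolation=cv2.INTER_CUBIC))
E
```

```text
(0.04683026847735779, 0.04694573233131276) 82.9583
w 0.04651587451705027
0.132 False [0.4334 0.1021 0.1319] [-0.7782  0.11   -0.9165] 0.04667362812656691
0.125 False [0.4334 0.1021 0.1248] [ 0.2986  0.2103 -0.3715] 0.04671164525827473
0.118 False [0.4334 0.1021 0.1178] [-0.8988  0.076  -1.0066] 0.046465224349129565
0.112 False [0.4334 0.1021 0.1118] [ 0.1407  0.2448 -1.711 ] 0.04610614949586875
0.107 True [0.4338 0.1021 0.108 ] [-0.7514  1.1976 -1.1094] 0.046577904806356124
89.5333
```

View pics/end.png

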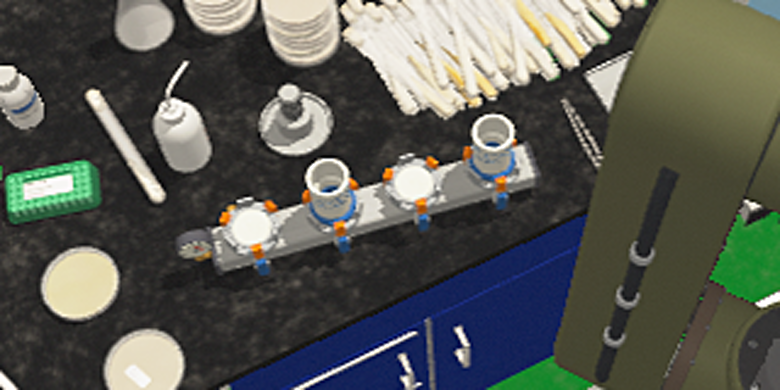

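View pics/ends.png

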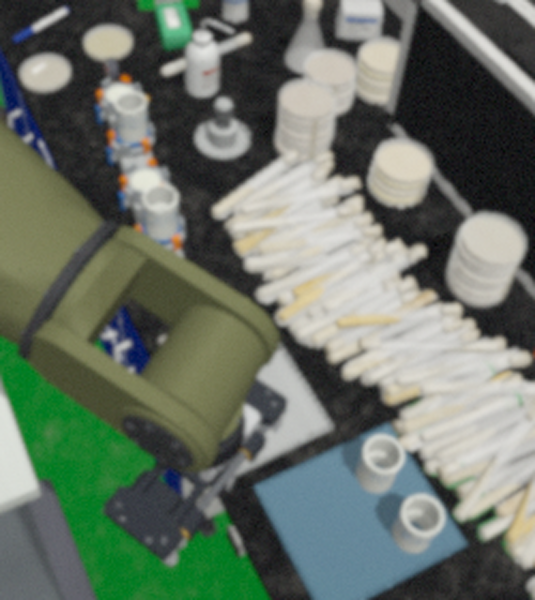

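```bash
python3 - <<'E'
from h import *
t=ctrl.get_image("top");s=ctrl.get_image("scene")
f=lambda u,v:(90+u/2.4375-.5,170+v/2.4375-.5); g=lambda u,v:(170+u/2.14-.5,110+v/2.1429-.5)
print(tri((t,f(327,175)),(s,g(131,102))),tri((t,f(493,131)),(s,g(159,196))))
print(ctrl.read_clock(),ctrl.read_contact_force(),ctrl.read_ee_pos())
ctrl.sign_off()
E
```

```text
[0.47134769 0.29852792 0.13974289] [0.43420602 0.10234951 0.14270612]
91.4333 [-0.1477517  -0.23221162 -0.70945556] [ 0.28816246 -0.33907711  0.1991725 ]
the job is handed in; nothing more can be done
```

The job is done and handed in at 91 s of robot time. No verdict is reported, so the result rests on my own checks.

- **Rings:** Only two rings were in the tray. I laid one on head 1 and one on head 3 and pressed each home with the steel tool. On both, the press force dropped after the snap and rose again at home height. The pictures show both flanges under the clips.
- **Tool:** It stands upright in its dish. It touched down at the same height it was picked from, and the last pictures show it upright.
- **Towers:** One tower is fully down on each ring. The gripper stopped at 0.108 m, against 0.109 m expected. The lip heights read off the last pictures by eye came to 0.140 m (head 1) and 0.143 m (head 3), against 0.140 m nominal. The 3 mm difference on head 3 is about what I would expect from reading the blurred scene picture, and the stop height agrees with fully seated.
- **Surroundings:** The two spare towers stand on the mat. In the last pictures the plates, forceps and wash bottle looked unmoved; I did not measure them. I saw no tower get knocked aside.
- **Checks that disagreed:** The two cameras differed by about 5 mm on the rings in the tray, so I centred rings and towers by closing the jaws from two directions. The dish centre shifted about 7 mm between my two measurements. I put the tool near the later one, well inside the dish floor.

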